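# Press the vial stoppers home along the carousel

### The job

The rubber stoppers of the seven vials on the round tray still stand proud. Follow the curved row with the closed fingertips, starting at the vial beside the thumb tab, and gently press each stopper fully home in turn, one after another to the far end. Leave the tray where it stands, lift nothing, leave the other things alone, and finish with the hand clear.

Things in the scene. Friction and masses are not known exactly. Their poses are not given: they have to be found in the camera images.
- tray: loose round grey tray on the bench: disc 250 mm wide, 12 mm thick, 0.9 kg. Origin: centre of its underside, z up. 7 amber vials (30 mm wide, fixed) stand on an arc of 95 mm radius about the centre, from -75 to 75 degrees off its +x axis, 25 degrees (41 mm) apart. A flat thumb tab, 32 mm wide, juts 40 mm from the rim at -75 degrees, beside vial 1. Black central knob, 32 mm wide, 76 mm tall.
- control_vial: loose amber vial with white cap, 28 mm wide, 68 mm tall, standing in a low collar on the tray, 70 mm from the tray's centre towards the tray's -x, opposite the arc; to be left alone. Origin: centre of its underside.
- mouse: bystander: black computer mouse, 100 x 58 x 32 mm, loose. Origin: centre of its underside.
- tip_box: bystander: closed box of pipette tips, 120 x 79 x 71 mm, grey with white lid, loose. Origin: centre of its underside.
- scanner: bystander: hand scanner with white head on a small stand, foot 90 mm wide, about 140 mm tall, loose. Origin: centre of its underside.
- stopper1_top (a point): centre of the top of the dark rubber stopper of vial 1 (beside the thumb tab); moves down with it. The stopper is 24 mm wide with a domed top; its top is 68 mm above the bench when fully raised and 62 mm when home.
- stopper1 (a joint): how far stopper 1 is pushed in (m): 0 fully raised, 0.006 home on the vial's mouth (hard stop). Moves down under about 2.5 N, stays where it is left.
- stopper2_top (a point): centre of the top of the dark rubber stopper of vial 2 (counting along the arc from the thumb tab); moves down with it. The stopper is 24 mm wide with a domed top; its top is 68 mm above the bench when fully raised and 62 mm when home.
- stopper2 (a joint): how far stopper 2 is pushed in (m): 0 fully raised, 0.006 home on the vial's mouth (hard stop). Moves down under about 2.5 N, stays where it is left.
- stopper3_top (a point): centre of the top of the dark rubber stopper of vial 3 (counting along the arc from the thumb tab); moves down with it. The stopper is 24 mm wide with a domed top; its top is 68 mm above the bench when fully raised and 62 mm when home.
- stopper3 (a joint): how far stopper 3 is pushed in (m): 0 fully raised, 0.006 home on the vial's mouth (hard stop). Moves down under about 2.5 N, stays where it is left.
- stopper4_top (a point): centre of the top of the dark rubber stopper of vial 4 (counting along the arc from the thumb tab); moves down with it. The stopper is 24 mm wide with a domed top; its top is 68 mm above the bench when fully raised and 62 mm when home.
- stopper4 (a joint): how far stopper 4 is pushed in (m): 0 fully raised, 0.006 home on the vial's mouth (hard stop). Moves down under about 2.5 N, stays where it is left.
- stopper5_top (a point): centre of the top of the dark rubber stopper of vial 5 (counting along the arc from the thumb tab); moves down with it. The stopper is 24 mm wide with a domed top; its top is 68 mm above the bench when fully raised and 62 mm when home.
- stopper5 (a joint): how far stopper 5 is pushed in (m): 0 fully raised, 0.006 home on the vial's mouth (hard stop). Moves down under about 2.5 N, stays where it is left.
- stopper6_top (a point): centre of the top of the dark rubber stopper of vial 6 (counting along the arc from the thumb tab); moves down with it. The stopper is 24 mm wide with a domed top; its top is 68 mm above the bench when fully raised and 62 mm when home.
- stopper6 (a joint): how far stopper 6 is pushed in (m): 0 fully raised, 0.006 home on the vial's mouth (hard stop). Moves down under about 2.5 N, stays where it is left.
- stopper7_top (a point): centre of the top of the dark rubber stopper of vial 7 (the far end of the arc); moves down with it. The stopper is 24 mm wide with a domed top; its top is 68 mm above the bench when fully raised and 62 mm when home.
- stopper7 (a joint): how far stopper 7 is pushed in (m): 0 fully raised, 0.006 home on the vial's mouth (hard stop). Moves down under about 2.5 N, stays where it is left.

How it is judged (in metres and radians):
On the way, in this order (a step that is already met when the one before it is completed fails the run):
1. the first stopper from the thumb tab is pressed home (value of joint stopper1 above 0.0045 m), for 0.1 s.
2. the second stopper from the thumb tab is pressed home (value of joint stopper2 above 0.0045 m), for 0.1 s.
3. the third stopper from the thumb tab is pressed home (value of joint stopper3 above 0.0045 m), for 0.1 s.
4. the fourth stopper from the thumb tab is pressed home (value of joint stopper4 above 0.0045 m), for 0.1 s.
5. the fifth stopper from the thumb tab is pressed home (value of joint stopper5 above 0.0045 m), for 0.1 s.
6. the sixth stopper from the thumb tab is pressed home (value of joint stopper6 above 0.0045 m), for 0.1 s.
7. the seventh stopper from the thumb tab is pressed home (value of joint stopper7 above 0.0045 m), for 0.1 s.
At the end, for the whole second after the job is handed in: all seven stoppers are home (pushed in more than 4.5 of 6 mm), the tray stands flat and still within 20 mm of where it stood, and the control vial stands upright in its collar (value of joint each of stopper1, stopper2, stopper3, stopper4, stopper5, stopper6, stopper7 above 0.0045 m and distance of tray from where it was at the start of the episode below 0.02 m and angle between tray's own z axis and vertical below 0.05 rad and linear speed of tray below 0.01 m/s and distance between control_vial and tray below 0.08 m and angle between control_vial's own z axis and vertical below 0.15 rad); the robot touches nothing.
It fails at once if the tray is lifted (6 mm) or tipped (height (world z) of tray above 0.006 m or angle between tray's own z axis and vertical above 0.1 rad).
It fails at once if the tray is pushed away (more than 20 mm) (distance of tray from where it was at the start of the episode above 0.02 m).
It fails at once if the control vial is lifted (10 mm), knocked over or taken from its collar (height (world z) of control_vial above 0.022 m or angle between control_vial's own z axis and vertical above 0.3 rad or distance between control_vial and tray above 0.085 m).
It fails at once if a stopper or the tray is pressed harder than 30 N (contact force between any of the fingers, the arm and tray above 30 N).
It fails at once if a bystander is moved more than 15 mm (distance of any of mouse, tip_box, scanner from where it was at the start of the episode above 0.015 m).
It also fails if it takes over 48 s, if anything falls off the work surface, if the arm or the gripper's body presses on something with over 40 N, if the wrist force passes 120 N, or if a joint passes its speed limit or range.

### The arm

A 6-joint arm with a two-finger parallel gripper is mounted at the origin on the work surface. World frame = base frame: x ahead of the robot, y to its left, z up, the work surface at z = 0. Lengths are in m, angles in degrees, forces in N, time in s.
With the tool pointing down it reaches from about 0.375 to 0.9 m from the base axis. Payload 3.1 kg.
Tool frame: the origin (TCP) lies on the centre line of the jaws, within the pads' length; the fingertips stand 25 mm ahead of it and the grasp point (between the pads) lies 6 mm ahead of it; y points along the fingers, x is the direction in which the jaws open and shut, and the axes are right-handed (so a half turn about y gives the same grasp; the last joint's range is limited). The gripper opens to 87 mm and grips with 3 to 60 N. Pads are 19 mm wide; open, the fingers measure 117 mm over their backs; the gripper's body (75 mm by 190 mm) begins 51 mm behind the grasp point.
Start: joints at [57.496, 30.224, 82.088, -0, 67.689, -10.227], TCP at [0.237, 0.578, 0.248] pointing down, gripper open.
Joint ranges: [-176.69, 176.69], [-43.24, 126.21], [12.49, 139.97], [-82, 262], [0, 151.66], [-163.58, 163.58]. Speed limits (degrees/s): [159.86, 159.86, 180, 180, 180, 180].

### API

Orientations are given as a 3x3 rotation matrix whose columns are the frame's x, y, z axes.
In Python, from rig import * gives the robot as it stands.
- The arm moves only by the tool play_rows, never from a script. Its argument "commands" is a list of rows, each a list of 2 entries, a list of its own where there are three numbers: the shift along the world's x, y, z in m, then the turn, a rotation vector about the world's x, y, z in rad. A call has 1 to 10 rows; each row is the pose to reach, as a shift and turn from the pose commanded when the call began; what a row does not reach only later rows make up. A row lasts 1/8 s, in which the tool goes at most 62.5 mm and 10.7 degrees, less where a joint would pass 70% of its speed; a pose out of reach is approached as far as the arm can. A call with a gripper value outside its range is refused whole. "gripper" is the finger opening in m, from 0 to 0.087, set as the call begins (left out, the last holds). The fingers move at their own pace and stop on an object; the grip force is fixed at half the most. Time passes only in rows, so rows that repeat a pose let the fingers close. It gives the time, the measured TCP pose, the force and the opening at its end, in the units of the state.
- read_state(): the state, without advancing time (a new reading comes with each control period).
- capture(name): name is "side" or "top" or "wrist"; returns a dict with "frame" (480x640x3 uint8, red, green, blue), "depth" (480x640 float32, m along the optical axis (not along the pixel's ray), 0 where there is no reading), "mtx" (3x3 intrinsics, pixels), "cam_to_world" (4x4, takes a point from camera to world coordinates); the wrist camera has in their place "hand_eye" (4x4, takes a point from camera to tool coordinates, whose origin is the TCP and whose axes are the tool frame's). Camera axes: x right, y down, z forward; pixel columns grow to the right and rows downward; lengths in m; the calibration is good to about 2 mm. The wrist camera is an equidistant fisheye: a pixel r from the principal point sees the ray r / f radians off the axis. A picture is of the moment at which its call begins: read the wrist's pose just before it.
- hand_in(): hands the job in, once; it reports no verdict.
The state is a dict: "time_s": time; "joint_positions": joint angles; "qvel": joint speeds; "tau": joint torques, N m; "position": TCP position; "tcp_rot": TCP orientation; "force": force on the tool from outside, world axes, zero at the start; "moment": the same for the moment, N m; "opening": opening from 0.0 (shut) to 1.0 (fully open).
Only numpy, scipy, OpenCV 4.12 (cv2) and the standard library are available. Lean on these libraries where they do the work, as an engineer would, in place of code of your own. Each camera call takes 0.05 s, during which the arm holds its last target. There are 200 camera calls.

## Working session

There is one attempt and no reset: what is moved stays moved. The work goes in short steps, Python scripts to look and compute and a tool call to move; the robot and the scene stay as the last step left them, time stands still between calls to the robot, and variables do not carry over. Pictures are saved under pics/ and viewed, about 8 in all and at most 12, crops included, and the job is handed in when it is done.

Besides the shell and the picture viewer there is one more tool, called after ">>>" as name([rows], argument=value, ...), one row to a line, values as JSON. play_rows: Moves the arm, as the interface text tells. Its arguments: {"type":"object","properties":{"commands":{"type":"array"},"gripper":{"type":"number"}},"required":["commands"]}

```bash
mkdir -p pics; python3 - <<'E'
from rig import *
import cv2,numpy as np
s=read_state();print(s)
for n in("top","side"):
    c=capture(n);cv2.imwrite(f"pics/{n}0.png",c["frame"][:,:,::-1]);np.savez(f"{n}0.npz",**c)
    print(n,c["mtx"],c["cam_to_world"])
E
```

```text
{'time_s': 0.0, 'joint_positions': array([ 5.74965923e+01,  3.02792733e+01,  8.21547406e+01,  7.85673697e-04,
        6.76889588e+01, -1.02272590e+01]), 'qvel': array([ 0.01496893,  0.00415032, -0.04981329, -0.03406042, -0.03627797,
        0.00688428]), 'tau': array([-3.29592667e-04, -4.40043390e+01, -1.76591223e+01,  6.31129090e-02,
        5.81574161e-02, -1.71666165e-04]), 'position': array([0.23652636, 0.57779927, 0.24657741]), 'tcp_rot': array([[ 3.79074580e-01, -1.16400018e-03, -9.25365392e-01],
       [ 9.25363718e-01, -1.80326601e-03,  3.79076163e-01],
       [-2.10992468e-03, -9.99997697e-01,  3.93551230e-04]]), 'force': array([-0.84090444,  1.60336997,  0.33401441]), 'moment': array([0.02673799, 0.01169625, 0.00436387]), 'opening': 1.0001160774101916}
top [[490.23777831   0.         322.10478621]
 [  0.         490.23777831 234.10005663]
 [  0.           0.           1.        ]] [[ 0.01582016 -0.98094416  0.19364473  0.35488828]
 [-0.99963587 -0.01975104 -0.01838555  0.00844397]
 [ 0.02185988 -0.19328336 -0.98089943  1.07763983]
 [ 0.          0.          0.          1.        ]]
side [[467.00775382   0.         320.97288132]
 [  0.         467.00775382 234.96672283]
 [  0.           0.           1.        ]] [[ 0.96109384 -0.18946064  0.20100571  0.34690626]
 [-0.27580287 -0.69828918  0.66054901 -0.61563571]
 [ 0.01521207 -0.69028754 -0.72337522  0.72976838]
 [ 0.          0.          0.          1.        ]]
```

View pics/top0.png

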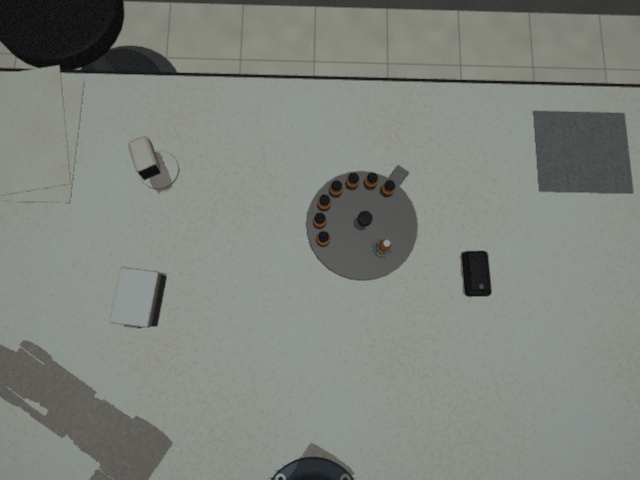

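View pics/side0.png

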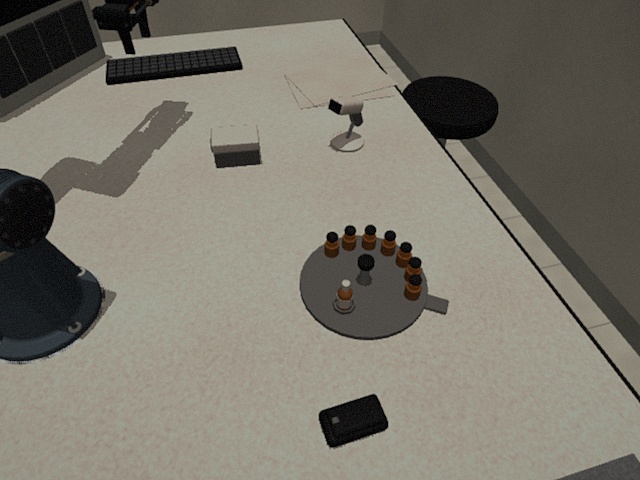

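The top view shows the tray with its knob at (365,218), the tab at (399,174), vial 1 at (388,187) and vial 7 at (322,238). The side view shows the same row, with the tab at (436,304) and vial 1 at (413,281). I'll triangulate the stoppers next.

```bash
cat > h.py <<'E'
import cv2,numpy as np
def blobs(f,roi,thr=45,amin=15):
    x0,y0,x1,y1=roi; g=f[y0:y1,x0:x1].max(2)
    n,l,st,ce=cv2.connectedComponentsWithStats((g<thr).astype(np.uint8))
    return [(ce[i]+[x0,y0],st[i]) for i in range(1,n) if st[i,4]>=amin]
def ray(c,uv):
    T=c["cam_to_world"];d=np.linalg.inv(c["mtx"])@[uv[0],uv[1],1]
    return T[:3,3],T[:3,:3]@d
def onz(c,uv,z):
    o,d=ray(c,uv);return o+d*(z-o[2])/d[2]
E
python3 - <<'E'
from h import *
for n,roi,z in(("top",(300,160,420,280),.065),("side",(298,215,432,315),.065)):
    c=dict(np.load(n+"0.npz"))
    for ce,st in blobs(c["frame"],roi):
        print(n,ce.round(1),st,onz(c,ce,z).round(4),"depth",c["depth"][int(ce[1]),int(ce[0])])
    if n=="top":
        # tray outline: grey darker than bench
        g=cv2.cvtColor(c["frame"],cv2.COLOR_RGB2GRAY)
        m=(g<140).astype(np.uint8);l=cv2.connectedComponents(m)[1];m=(l==l[235,350]).astype(np.uint8)
        m=cv2.morphologyEx(cv2.morphologyEx(m,cv2.MORPH_CLOSE,np.ones((15,15))),cv2.MORPH_OPEN,cv2.getStructuringElement(2,(41,41)))
        ct=max(cv2.findContours(m,0,1)[0],key=cv2.contourArea)[:,0]
        P=np.array([onz(c,p,.012)[:2] for p in ct]).astype(np.float32)
        print("tray",cv2.minEnclosingCircle(P),cv2.fitEllipse(P))
E
```

```text
top [353.1 177.6] [49 13 10 10 79] [ 0.6804 -0.0755  0.065 ] depth 1.057184
top [371.9 177.4] [67 13 11 10 81] [ 0.6818 -0.116   0.065 ] depth 1.0556332
top [336.3 185.4] [32 21 10 10 81] [ 0.6621 -0.0393  0.065 ] depth 1.0479685
top [389.4 185. ] [85 20 10 11 83] [ 0.6655 -0.1538  0.065 ] depth 1.0539759
top [348.1 186.5] [45 23  7  6 15] [ 0.6603 -0.0647  0.065 ] depth 1.0847592
top [367.9 186.6] [64 23 10  6 16] [ 0.6609 -0.1075  0.065 ] depth 1.0874373
top [383.  193.2] [81 29  6  8 15] [ 0.6469 -0.1399  0.065 ] depth 1.0873581
top [324.1 199.5] [20 35 10 10 82] [ 0.6301 -0.0136  0.065 ] depth 1.043858
top [364.1 218.4] [ 57  51  15  16 178] [ 0.5906 -0.0992  0.065 ] depth 1.026789
top [319.4 217.6] [15 53 10 10 84] [ 0.5904 -0.0043  0.065 ] depth 1.0358181
top [323.1 236.2] [19 71 10 11 84] [ 0.5504 -0.0127  0.065 ] depth 1.0286539
tray ((0.5956243872642517, -0.10169979929924011), 0.13337311148643494) ((0.5911715626716614, -0.10000471025705338), (0.2477773278951645, 0.2566561996936798), 54.56990051269531)
side [349.7 230.4] [47 11 11 10 87] [ 0.5902 -0.0116  0.065 ] depth 0.9275
[... 348 characters left out ...]
 5  8 17] [ 0.6348 -0.0761  0.065 ] depth 0.9480139
side [335.9 252.3] [35 34  6  8 18] [ 0.5465 -0.0599  0.065 ] depth 0.9420935
side [365.6 262.3] [ 60  39  17  18 236] [ 0.5926 -0.0982  0.065 ] depth 0.85732603
side [397.2 260.5] [98 41  4  9 18] [ 0.6514 -0.1097  0.065 ] depth 0.92723566
side [414.4 262.3] [110  42  13  12 113] [ 0.681  -0.1224  0.065 ] depth 0.86964184
side [413.5 279. ] [106  57  18  14 146] [ 0.6631 -0.1585  0.065 ] depth 0.84479284
side [358.7 276.9] [58 58  6  8 18] [ 0.5688 -0.1277  0.065 ] depth 0.9172397
side [405.9 293.1] [106  74   6  10  24] [ 0.6372 -0.1842  0.065 ] depth 0.87375283
side [342.4 311.3] [36 93 20  6 26] [ 0.5172 -0.191   0.065 ] depth 0.8470448
```

```bash
python3 - <<'E'
import cv2
i=cv2.imread("pics/top0.png")[160:285,300:425];j=cv2.imread("pics/side0.png")[215:340,295:420]
cv2.imwrite("pics/c0.png",cv2.resize(cv2.hconcat([i,j]),None,fx=3.2,fy=3.2,interpolation=2))
E
```

```text
(no output)
```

View pics/c0.png

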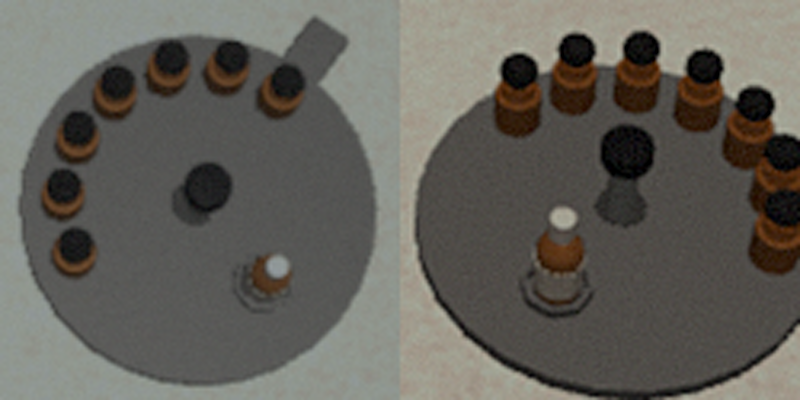

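```bash
python3 - <<'E'
from h import *
from scipy.optimize import least_squares as ls
T=[(389.4,185),(371.9,177.4),(353.1,177.6),(336.3,185.4),(324.1,199.5),(319.4,217.6),(323.1,236.2)]
S=[(413.5,279),(414.4,262.3),(405.5,247.3),(389.7,235.5),(370,230),(349.7,230.4),(331.8,236.9)]
ct=dict(np.load("top0.npz"));cs=dict(np.load("side0.npz"))
a0=np.radians(np.arange(-75,76,25))
arc=lambda p:np.c_[p[0]+.095*np.cos(a0+p[2]),p[1]+.095*np.sin(a0+p[2])]
for z in(.058,.060,.062):
  for c,U in((ct,T),(cs,S)):
    P=np.array([onz(c,u,z)[:2] for u in U])
    if c is cs:P[:2]=P[:2] 
    r=ls(lambda p:(arc(p)-P).ravel(),[.59,-.1,.5],loss="soft_l1",f_scale=.002)
    print(z,r.x[:2].round(4),np.degrees(r.x[2]).round(2),"res mm",((P-arc(r.x))*1e3).round(1).tolist())
tri=[]
for u,v in zip(T,S):
    A=[];b=[]
    for c,w in((ct,u),(cs,v)):
        o,d=ray(c,w);d=d/np.linalg.norm(d);M=np.eye(3)-np.outer(d,d);A.append(M);b.append(M@o)
    tri.append(np.linalg.lstsq(np.vstack(A),np.hstack(b),rcond=None)[0])
tri=np.array(tri);print(tri.round(4))
r=ls(lambda p:(arc(p)-tri[:,:2]).ravel(),[.59,-.1,.5]);print(r.x[:2],np.degrees(r.x[2]),((tri[:,:2]-arc(r.x))*1e3).round(1).tolist());print(arc(r.x).round(4))
E
```

```text
0.058 [ 0.5907 -0.0994] 39.21 res mm [[-0.0, -0.0], [0.1, 0.2], [-0.1, 0.0], [-0.1, -0.3], [0.1, 0.1], [-0.0, 0.1], [-0.0, -0.1]]
0.058 [ 0.5909 -0.0994] 38.88 res mm [[-1.3, 1.7], [0.2, 0.6], [0.1, -0.6], [0.5, 0.3], [-0.1, -0.6], [0.0, -0.7], [0.3, -0.4]]
0.06 [ 0.5901 -0.0993] 39.21 res mm [[-0.1, 0.2], [-0.0, 0.3], [-0.2, 0.1], [-0.1, -0.4], [0.1, 0.0], [0.1, -0.0], [0.2, -0.2]]
0.06 [ 0.5901 -0.1011] 38.88 res mm [[-1.4, 2.0], [0.1, 0.8], [-0.0, -0.5], [0.4, 0.3], [-0.1, -0.8], [0.1, -0.8], [0.6, -0.5]]
0.062 [ 0.5895 -0.0991] 39.21 res mm [[-0.1, 0.4], [-0.1, 0.4], [-0.3, 0.1], [-0.1, -0.4], [0.1, -0.1], [0.2, -0.1], [0.3, -0.3]]
0.062 [ 0.5892 -0.1028] 38.87 res mm [[-1.4, 2.3], [-0.0, 1.0], [-0.1, -0.4], [0.3, 0.2], [-0.1, -0.9], [0.3, -1.0], [0.8, -0.6]]
[[ 0.6666 -0.1546  0.0593]
 [ 0.6843 -0.117   0.0578]
 [ 0.6835 -0.0762  0.0567]
 [ 0.6647 -0.0398  0.0583]
 [ 0.6328 -0.0138  0.0569]
 [ 0.5926 -0.0044  0.0572]
 [ 0.5523 -0.0129  0.058 ]]
[ 0.59078257 -0.0991933 ] 38.92970681513673 [[-1.0, 0.5], [0.3, 0.4], [0.5, 0.1], [-0.0, -0.3], [0.2, 0.0], [0.1, -0.2], [0.0, -0.6]]
[[ 0.6676 -0.1551]
 [ 0.684  -0.1174]
 [ 0.683  -0.0763]
 [ 0.6647 -0.0395]
 [ 0.6325 -0.0139]
 [ 0.5926 -0.0042]
 [ 0.5522 -0.0124]]
```

>>> play_rows([
  [[0.05, -0.08, 0], [0, 0, 0]],
  [[0.08, -0.13, 0], [0, 0, 0]],
  [[0.11, -0.18, 0], [0, 0, 0]],
  [[0.14, -0.23, 0], [0, 0, 0]],
  [[0.17, -0.28, 0], [0, 0, 0]],
  [[0.2, -0.33, 0], [0, 0, 0]],
  [[0.23, -0.38, 0], [0, 0, 0]],
  [[0.26, -0.43, 0], [0, 0, 0]],
  [[0.29, -0.48, 0], [0, 0, 0]],
  [[0.29, -0.48, 0], [0, 0, 0]],
], gripper=0)

```text
time_s: 1.35
position: [0.5295, 0.0944, 0.2473]
tcp_rot: [[0.385, 0.002, -0.923], [0.923, -0.001, 0.385], [-0.0, -1.0, -0.002]]
force: [-0.8, 1.1, -0.2]
opening: 0.019
```

>>> play_rows([
  [[0.03, -0.05, 0], [0, 0, 0]],
  [[0.06, -0.1, 0], [0, 0, 0]],
  [[0.09, -0.16, 0], [0, 0, 0]],
  [[0.12, -0.21, 0], [0, 0, 0]],
  [[0.14, -0.253, -0.03], [0, 0, 0]],
  [[0.141, -0.253, -0.08], [0, 0, 0]],
  [[0.141, -0.253, -0.128], [0, 0, 0]],
  [[0.141, -0.253, -0.128], [0, 0, 0]],
  [[0.141, -0.253, -0.128], [0, 0, 0]],
])

```text
time_s: 2.48
position: [0.6688, -0.1541, 0.121]
tcp_rot: [[0.378, 0.002, -0.926], [0.926, -0.001, 0.378], [0.0, -1.0, -0.002]]
force: [0.4, -0.4, 0.8]
opening: 0.004
```

```bash
python3 - <<'E'
from rig import *
import cv2
s=read_state();print(s["position"],s["tcp_rot"],s["force"])
a=capture("top")["frame"][150:275,300:425,::-1];b=capture("side")["frame"][150:340,295:485,::-1]
cv2.imwrite("pics/p1.png",cv2.hconcat([cv2.resize(a,(400,400),interpolation=2),cv2.resize(b,(400,400),interpolation=2)]))
E
```

```text
[ 0.66882682 -0.15410174  0.12098329] [[ 3.78143467e-01  1.82100615e-03 -9.25745215e-01]
 [ 9.25747001e-01 -6.49203370e-04  3.78142920e-01]
 [ 8.76036695e-05 -9.99998131e-01 -1.93128300e-03]] [ 0.39490069 -0.35544504  0.77089301]
```

View pics/p1.png

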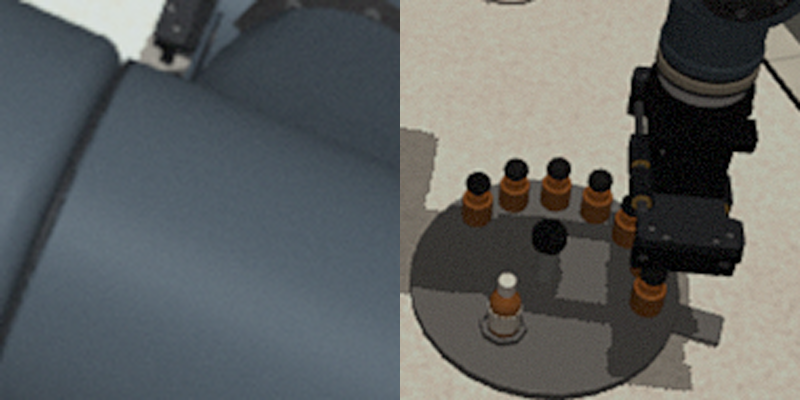

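The wrist hovers over vial 1, whose stopper is at (650,275) in the right-hand crop, and the other stoppers are untouched. I'll lower in small steps.

>>> play_rows([
  [[-0.001, -0.001, -0.014], [0, 0, 0]],
  [[-0.001, -0.001, -0.022], [0, 0, 0]],
  [[-0.001, -0.001, -0.025], [0, 0, 0]],
  [[-0.001, -0.001, -0.027], [0, 0, 0]],
  [[-0.001, -0.001, -0.028], [0, 0, 0]],
  [[-0.001, -0.001, -0.029], [0, 0, 0]],
  [[-0.001, -0.001, -0.03], [0, 0, 0]],
  [[-0.001, -0.001, -0.03], [0, 0, 0]],
])

```text
time_s: 3.58
position: [0.6668, -0.1557, 0.0896]
tcp_rot: [[0.379, -0.0, -0.925], [0.925, 0.0, 0.379], [-0.0, -1.0, 0.0]]
force: [-2.9, 0.4, 2.3]
opening: 0.004
```

>>> play_rows([
  [[0, 0, -0.001], [0, 0, 0]],
  [[0, 0, -0.002], [0, 0, 0]],
  [[0, 0, -0.002], [0, 0, 0]],
])

```text
time_s: 3.95
position: [0.6669, -0.1557, 0.0874]
tcp_rot: [[0.379, -0.0, -0.925], [0.925, 0.0, 0.379], [-0.0, -1.0, 0.0]]
force: [-1.9, 0.3, 1.8]
opening: 0.003
```

```bash
python3 - <<'E'
from rig import *
import cv2
c=capture("wrist");cv2.imwrite("pics/w1.png",c["frame"][:,:,::-1]);print(c["mtx"],c["hand_eye"])
E
```

```text
[[371.64829954   0.         318.76986908]
 [  0.         371.64829954 242.21498311]
 [  0.           0.           1.        ]] [[ 9.99998947e-01  9.00965312e-04 -1.13801725e-03  4.07782895e-04]
 [ 1.35259341e-03 -2.93974994e-01  9.55812154e-01 -1.37045853e-01]
 [ 5.26604983e-04 -9.55812686e-01 -2.93975903e-01  8.01228304e-02]
 [ 0.00000000e+00  0.00000000e+00  0.00000000e+00  1.00000000e+00]]
```

View pics/w1.png

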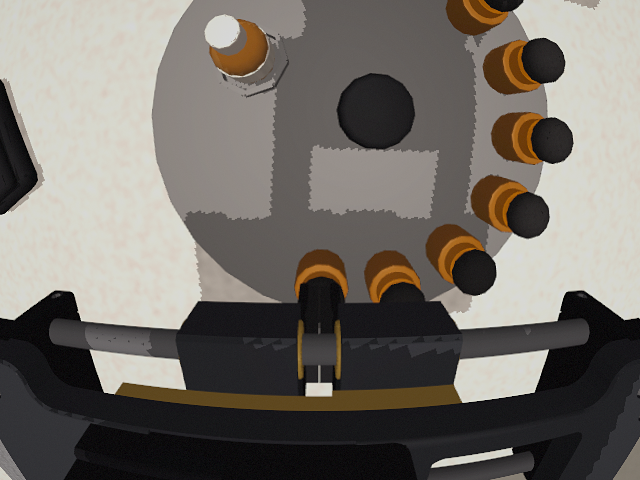

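The wrist view shows the closed fingertips at (320,300), centred on vial 1, with no neighbour touched. I'll press on to the hard stop.

>>> play_rows([
  [[0, 0, -0.001], [0, 0, 0]],
  [[0, 0, -0.001], [0, 0, 0]],
])

```text
time_s: 4.25
position: [0.6669, -0.1557, 0.0873]
tcp_rot: [[0.379, 0.0, -0.925], [0.925, -0.0, 0.379], [-0.0, -1.0, -0.0]]
force: [-2.1, 0.7, 5.9]
opening: 0.005
```

>>> play_rows([
  [[0, 0, -0.001], [0, 0, 0]],
  [[0, 0, -0.001], [0, 0, 0]],
])

```text
time_s: 4.5
position: [0.6669, -0.1557, 0.0873]
tcp_rot: [[0.379, 0.0, -0.925], [0.925, -0.0, 0.379], [-0.0, -1.0, -0.0]]
force: [-3.8, 0.2, 10.1]
opening: 0.007
```

Stopper 1 is home: TCP height stopped at 0.0873 while the force rose to 10 N. Next is stopper 2.

>>> play_rows([
  [[0, 0, 0.012], [0, 0, 0]],
  [[0.003, 0.008, 0.022], [0, 0, 0]],
  [[0.017, 0.0385, 0.022], [0, 0, 0]],
  [[0.017, 0.0385, 0.016], [0, 0, 0]],
  [[0.017, 0.0385, 0.009], [0, 0, 0]],
  [[0.017, 0.0385, 0.006], [0, 0, 0]],
  [[0.017, 0.0385, 0.004], [0, 0, 0]],
  [[0.017, 0.0385, 0.002], [0, 0, 0]],
  [[0.017, 0.0385, 0.0], [0, 0, 0]],
  [[0.017, 0.0385, 0.0], [0, 0, 0]],
])

```text
time_s: 5.75
position: [0.6838, -0.1173, 0.0873]
tcp_rot: [[0.379, 0.0, -0.925], [0.925, -0.0, 0.379], [-0.0, -1.0, -0.0]]
force: [-2.7, 2.8, 9.1]
opening: 0.003
```

>>> play_rows([
  [[0, 0, 0], [0, 0, 0]],
  [[0, 0, 0], [0, 0, 0]],
])

```text
time_s: 6.0
position: [0.6838, -0.1173, 0.0873]
tcp_rot: [[0.379, 0.0, -0.925], [0.925, -0.0, 0.379], [-0.0, -1.0, -0.0]]
force: [-2.4, 3.0, 10.1]
opening: 0.004
```

>>> play_rows([
  [[0, 0, 0.012], [0, 0, 0]],
  [[0, 0.008, 0.022], [0, 0, 0]],
  [[-0.001, 0.041, 0.022], [0, 0, 0]],
  [[-0.001, 0.041, 0.016], [0, 0, 0]],
  [[-0.001, 0.041, 0.009], [0, 0, 0]],
  [[-0.001, 0.041, 0.006], [0, 0, 0]],
  [[-0.001, 0.041, 0.004], [0, 0, 0]],
  [[-0.001, 0.041, 0.002], [0, 0, 0]],
  [[-0.001, 0.041, 0.0], [0, 0, 0]],
  [[-0.001, 0.041, 0.0], [0, 0, 0]],
])

```text
time_s: 7.25
position: [0.6827, -0.0766, 0.0872]
tcp_rot: [[0.379, -0.0, -0.925], [0.925, -0.001, 0.379], [-0.001, -1.0, -0.0]]
force: [-4.1, 1.2, 9.0]
opening: 0.005
```

>>> play_rows([
  [[0, 0, 0], [0, 0, 0]],
  [[0, 0, 0], [0, 0, 0]],
])

```text
time_s: 7.5
position: [0.6827, -0.0766, 0.0873]
tcp_rot: [[0.379, -0.0, -0.925], [0.925, -0.001, 0.379], [-0.001, -1.0, -0.0]]
force: [-2.4, 0.4, 9.9]
opening: 0.01
```

>>> play_rows([
  [[0, 0, 0.012], [0, 0, 0]],
  [[-0.003, 0.008, 0.022], [0, 0, 0]],
  [[-0.018, 0.037, 0.022], [0, 0, 0]],
  [[-0.018, 0.037, 0.016], [0, 0, 0]],
  [[-0.018, 0.037, 0.009], [0, 0, 0]],
  [[-0.018, 0.037, 0.006], [0, 0, 0]],
  [[-0.018, 0.037, 0.004], [0, 0, 0]],
  [[-0.018, 0.037, 0.002], [0, 0, 0]],
  [[-0.018, 0.037, 0.0], [0, 0, 0]],
  [[-0.018, 0.037, 0.0], [0, 0, 0]],
])

```text
time_s: 8.75
position: [0.6653, -0.0394, 0.0873]
tcp_rot: [[0.379, 0.001, -0.925], [0.925, -0.0, 0.379], [0.0, -1.0, -0.001]]
force: [-2.3, 1.5, 9.9]
opening: 0.003
```

>>> play_rows([
  [[0, 0, 0], [0, 0, 0]],
  [[0, 0, 0], [0, 0, 0]],
])

```text
time_s: 9.0
position: [0.6653, -0.0394, 0.0873]
tcp_rot: [[0.379, 0.001, -0.925], [0.925, -0.0, 0.379], [0.0, -1.0, -0.001]]
force: [-2.4, 1.4, 9.6]
opening: 0.003
```

```bash
python3 - <<'E'
from rig import *
import cv2
c=capture("wrist");cv2.imwrite("pics/w4.png",c["frame"][:,:,::-1])
E
```

```text
(no output)
```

View pics/w4.png

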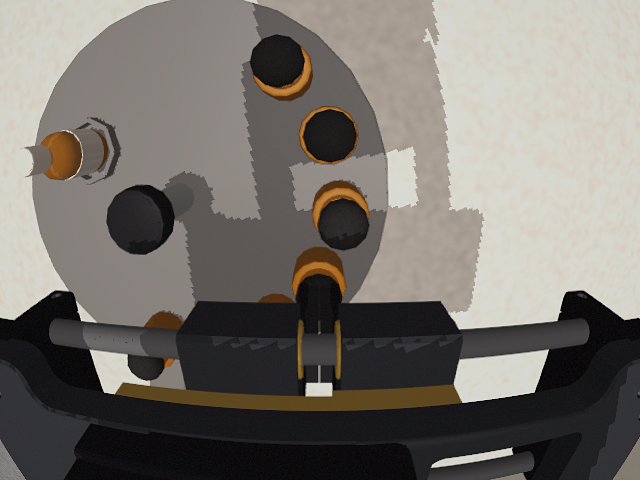

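The fingertips at (320,300) are centred on vial 4. Vials 5 to 7 remain, at (343,222), (328,135) and (278,62).

>>> play_rows([
  [[0, 0, 0.012], [0, 0, 0]],
  [[-0.006, 0.005, 0.022], [0, 0, 0]],
  [[-0.0325, 0.0255, 0.022], [0, 0, 0]],
  [[-0.0325, 0.0255, 0.016], [0, 0, 0]],
  [[-0.0325, 0.0255, 0.009], [0, 0, 0]],
  [[-0.0325, 0.0255, 0.006], [0, 0, 0]],
  [[-0.0325, 0.0255, 0.004], [0, 0, 0]],
  [[-0.0325, 0.0255, 0.002], [0, 0, 0]],
  [[-0.0325, 0.0255, 0.0], [0, 0, 0]],
  [[-0.0325, 0.0255, 0.0], [0, 0, 0]],
])

```text
time_s: 10.3
position: [0.6329, -0.014, 0.0872]
tcp_rot: [[0.379, 0.001, -0.925], [0.925, -0.001, 0.379], [-0.0, -1.0, -0.001]]
force: [-2.9, 0.3, 10.7]
opening: 0.006
```

>>> play_rows([
  [[0, 0, 0], [0, 0, 0]],
  [[0, 0, 0], [0, 0, 0]],
])

```text
time_s: 10.55
position: [0.6329, -0.014, 0.0872]
tcp_rot: [[0.379, 0.001, -0.925], [0.925, -0.001, 0.379], [-0.0, -1.0, -0.002]]
force: [-2.5, 0.2, 9.6]
opening: 0.005
```

>>> play_rows([
  [[0, 0, 0.012], [0, 0, 0]],
  [[-0.007, 0.002, 0.022], [0, 0, 0]],
  [[-0.04, 0.0095, 0.022], [0, 0, 0]],
  [[-0.04, 0.0095, 0.016], [0, 0, 0]],
  [[-0.04, 0.0095, 0.009], [0, 0, 0]],
  [[-0.04, 0.0095, 0.006], [0, 0, 0]],
  [[-0.04, 0.0095, 0.004], [0, 0, 0]],
  [[-0.04, 0.0095, 0.002], [0, 0, 0]],
  [[-0.04, 0.0095, 0.0], [0, 0, 0]],
  [[-0.04, 0.0095, 0.0], [0, 0, 0]],
])

```text
time_s: 11.8
position: [0.593, -0.0043, 0.0872]
tcp_rot: [[0.379, 0.002, -0.925], [0.925, -0.001, 0.379], [0.0, -1.0, -0.002]]
force: [-2.2, 0.7, 10.6]
opening: 0.001
```

>>> play_rows([
  [[0, 0, 0], [0, 0, 0]],
  [[0, 0, 0], [0, 0, 0]],
])

```text
time_s: 12.05
position: [0.593, -0.0043, 0.0872]
tcp_rot: [[0.379, 0.002, -0.925], [0.925, -0.001, 0.379], [0.0, -1.0, -0.002]]
force: [-2.1, 0.8, 11.2]
opening: 0.009
```

>>> play_rows([
  [[0, 0, 0.012], [0, 0, 0]],
  [[-0.007, -0.001, 0.022], [0, 0, 0]],
  [[-0.0405, -0.008, 0.022], [0, 0, 0]],
  [[-0.0405, -0.008, 0.016], [0, 0, 0]],
  [[-0.0405, -0.008, 0.009], [0, 0, 0]],
  [[-0.0405, -0.008, 0.006], [0, 0, 0]],
  [[-0.0405, -0.008, 0.004], [0, 0, 0]],
  [[-0.0405, -0.008, 0.002], [0, 0, 0]],
  [[-0.0405, -0.008, 0.0], [0, 0, 0]],
  [[-0.0405, -0.008, 0.0], [0, 0, 0]],
])

```text
time_s: 13.3
position: [0.5527, -0.0123, 0.0872]
tcp_rot: [[0.379, 0.002, -0.925], [0.925, -0.001, 0.379], [0.0, -1.0, -0.002]]
force: [-0.9, -0.1, 12.7]
opening: 0.009
```

>>> play_rows([
  [[0, 0, 0], [0, 0, 0]],
  [[0, 0, 0], [0, 0, 0]],
])

```text
time_s: 13.55
position: [0.5527, -0.0123, 0.0871]
tcp_rot: [[0.379, 0.002, -0.925], [0.925, -0.001, 0.379], [0.0, -1.0, -0.002]]
force: [-2.3, -0.8, 12.3]
opening: 0.005
```

>>> play_rows([
  [[0, 0, 0.02], [0, 0, 0]],
  [[0, 0, 0.07], [0, 0, 0]],
  [[0, 0, 0.13], [0, 0, 0]],
  [[0, 0.05, 0.16], [0, 0, 0]],
  [[0, 0.11, 0.16], [0, 0, 0]],
  [[-0.01, 0.17, 0.16], [0, 0, 0]],
  [[-0.02, 0.23, 0.16], [0, 0, 0]],
  [[-0.04, 0.28, 0.16], [0, 0, 0]],
  [[-0.04, 0.28, 0.16], [0, 0, 0]],
  [[-0.04, 0.28, 0.16], [0, 0, 0]],
])

```text
time_s: 14.8
position: [0.5117, 0.2679, 0.2452]
tcp_rot: [[0.378, -0.0, -0.926], [0.926, -0.001, 0.378], [-0.001, -1.0, 0.0]]
force: [-0.0, -1.2, 0.3]
opening: 0.008
```

```bash
python3 - <<'E'
from rig import *
from h import *
T=[(389.4,185),(371.9,177.4),(353.1,177.6),(336.3,185.4),(324.1,199.5),(319.4,217.6),(323.1,236.2)]
s=read_state();print(s["position"],s["force"])
c=capture("top");d=capture("side");o=dict(np.load("side0.npz"));o2=dict(np.load("top0.npz"))
for n,k,k0,roi in(("top",c,o2,(300,160,420,280)),("side",d,o,(298,215,432,315))):
    A=blobs(k0["frame"],roi,amin=60);B=[b[0] for b in blobs(k["frame"],roi,amin=60)]
    for a,_ in A:
        if B: b=min(B,key=lambda q:np.linalg.norm(q-a));print(n,a.round(1),(b-a).round(1))
cv2.imwrite("pics/end.png",cv2.vconcat([cv2.resize(c["frame"],(400,300)),cv2.resize(d["frame"],(400,300))])[:,:,::-1])
E
```

```text
[0.51167911 0.2678517  0.2452108 ] [-0.01070424 -1.15907503  0.29906305]
top [353.1 177.6] [-0.2  0.9]
top [371.9 177.4] [-0.3  0.9]
top [336.3 185.4] [-0.4  1. ]
top [389.4 185. ] [-0.4  0.8]
top [324.1 199.5] [-0.1  0.8]
top [364.1 218.4] [ 0.1 -0.1]
top [319.4 217.6] [-0.   0.8]
top [323.1 236.2] [-0.   0.4]
side [349.7 230.4] [-0.2  2.4]
side [370. 230.] [-0.4  2.1]
side [331.8 236.9] [-0.1  2.4]
side [389.7 235.5] [-0.5  2.5]
side [405.5 247.3] [-0.5  2.1]
side [365.6 262.3] [-0. -0.]
side [414.4 262.3] [-0.6  2.1]
side [413.5 279. ] [0.8 2.5]
```

View pics/end.png

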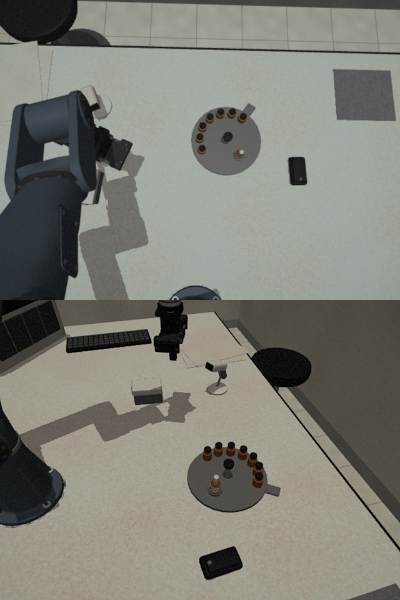

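The final picture shows the tray and control vial standing as before. The knob has moved 0.1 px or less, all seven stoppers are down by a similar amount, and the hand is clear.

```bash
python3 -c "
from rig import *
print(hand_in())"
```

```text
the job is handed in; nothing more can be done
None
```

I pressed stoppers 1 to 7 home in order from the thumb tab with the closed fingertips, then handed the job in with the hand raised and clear. The last move ended at 14.8 s, against the 48 s limit.

- **Hard stops:** every press ended at the same TCP height of 0.087 m (tips at about 62 mm). The upward force there read 10 to 13 N, against the 30 N limit.
- **Before and after pictures:** all seven stoppers dropped by a similar amount, about 2.1 to 2.5 px in the side view. The tray's knob shifted 0.1 px or less, and the control vial stood upright in its collar. I judged the mouse, tip box and scanner only by eye in the final picture, where they looked undisturbed, and I did not measure them.
- **Failed checks:** none failed or disagreed. The hand-in gives no verdict.

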